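Clamp a border tile in the tiling jig

ROBOT

A 7-joint arm with a two-finger parallel gripper is mounted at the origin on the work surface. World frame = base frame: x ahead of the robot, y to its left, z up, the work surface at z = 0. Lengths are in m, angles in rad, forces in N, time in s.
With the tool pointing down it reaches from about 0.425 to 0.925 m from the base axis. Payload 6.8 kg.
Tool frame: the origin (TCP) lies between the finger pads, 19 mm behind the fingertips; this is the grasp point; z points along the fingers, y is the line along which they close (so a half turn about z gives the same grasp; the last joint's range is limited). The gripper opens to 85 mm and grips with 20 to 120 N. Pads are 22 mm wide; open, the fingers measure 114 mm over their backs; the gripper's body (76 mm by 85 mm) begins 54 mm behind the grasp point. The pads swing forward as they close: fully open they stand 13 mm farther back than shut.
Start: joints at [-1.21, 0.477, 0.022, 1.555, -0.011, 1.109, -0.083], TCP at [0.305, 0.602, 0.25] pointing down, gripper open.
Joint ranges: [-2.96, 2.96], [-0.34, 2.1], [-1.41, 1.46], [0.24, 2.44], [-1.37, 4.51], [0.17, 1.92], [-2.96, 2.96]. Speed limits (rad/s): [2.39, 2.39, 3.14, 3.14, 3.14, 3.14, 3.14].

INTERFACE

Orientations are given as a unit quaternion [w, x, y, z].
In Python, from station import * gives the robot as it stands.
- The arm moves only by the tool carry_out, never from a script. Its argument "rows" is text: rows parted by semicolons, each of 4 numbers parted by spaces: the shift along the world's x, y, z in mm, then the turn about the world's z in degrees. In form: dx dy dz yaw; .... A call has 1 to 10 rows; each row shifts and turns the commanded pose from where the row before left it; what a row does not reach is not made up. A row lasts 1/8 s, in which the tool goes at most 62.5 mm and 10.7 degrees, less where a joint would pass 70% of its speed; a pose out of reach is approached as far as the arm can. A call is refused whole if a number of a shift passes 62.5 or a number of a turn 10.7, either way. A call with a gripper value outside its range is refused whole. "claw" is the finger opening in mm, from 0 to 85.4, set as the call begins (left out, the last holds). The fingers move at their own pace and stop on an object; "force" is the grip in N (left out, the last holds). Time passes only in rows, so rows that do not move let the fingers close. It gives the time, the measured TCP pose, the force, the opening and the grip force at its end, in the units of the state.
- get_obs(): the state, without advancing time (a new reading comes with each control period).
- read_camera(name): name is "scene" or "top"; returns a dict with "img" (420x560x3 uint8, blue, green, red), "fov_y" (degrees; the focal length in pixels is half the picture's height over the tangent of half this angle, whatever the lens; pixels are square), "cx", "cy" (the principal point, pixels), "world_to_cam" (4x4, takes a point from world to camera coordinates). Camera axes: x right, y up, looking along -z (the intrinsics and any distortion apply to the point x, -y, -z); pixel columns grow to the right and rows downward; lengths in m; the calibration is good to about 2 mm. A picture is of the moment at which its call begins. There is no depth.
- hand_in(): hands the job in; it is judged then, once.
Trained networks look in the newest picture that a camera, given by its name, has taken for a name from the list of things; names that differ only in an ending like _2 or _b are one class to them, and where a whole thing is asked for, a point or a joint stands for the part that bears it (a point fixed in the world has none). Each returns a list of dicts, best first, with "confidence" (0 to 1); they miss things now and then, are a little off and sometimes report something else, mostly with a low value. They report only what shows in the picture. A call takes as long as a camera call. They do not tell look-alikes from the thing itself.
- recognise(camera, thing): "centre" ([column, row] in pixels, amid what is visible of it).
- outline_of(camera, thing): "pixels" (420x560 bool, what is visible of it) and "centre" ([column, row] in pixels, amid what is visible of it).
- place_of(camera, thing): "centre" ([column, row] in pixels: a listed point, or the origin of a listed thing).
The state is a dict: "t": time; "q": joint angles; "joint_vel": joint speeds; "joint_torque": joint torques, N m; "eef_pos": TCP position; "tool_rot": TCP orientation; "contact_force": force on the tool from outside, world axes, zero at the start; "torque": the same for the moment, N m; "gripper_width": opening from 0.0 (shut) to 1.0 (fully open); "grasp_force": force on a finger pad.
Only numpy, scipy, OpenCV 4.12 (cv2) and the standard library are available. Lean on these libraries where they do the work, as an engineer would, in place of code of your own. Each camera call takes 0.05 s, during which the arm holds its last target. There are 200 camera calls.

TASK

Lay the long border tile flat in the pocket of the clamping jig, between the four cheeks, and let go of it. Then wind the jig's inclined handwheel until the jaw has come up to the tile and holds it snug against the end stop. Leave the short offcut and everything else where it is.

Things in the scene. Friction and masses are not known exactly. Their poses are not given: they have to be found in the camera images.
- tile: The long border tile, the work piece: plain green ceramic, 60 mm wide (its x), 150 mm long (its y), 15 mm thick, 0.2 to 0.4 kg, lying flat and loose on the work board. Origin: centre of its underside. Either end may go to the stop.
- offcut: A shorter piece of the same tile, 60 x 85 x 15 mm, not wanted. Origin: centre of its underside, length along its y.
- jig: The clamping jig, fixed to the board but placed and turned anew each time: an aluminium bed 160 mm wide (x, -80 to +80), 30 mm high, from y = -250 to +190 mm of this origin (on the board, z up). Pocket at the +y end, handwheel on a grey gearbox (x -15 to 71, y -200 to -100 mm, top 75 mm above the board) at the -y end, jaw between.
- pocket (a point): Centre of the pocket's floor, 30 mm above the board; axes as the jig. A seated tile's underside centre comes here when it touches the stop. Four steel cheeks, 13 mm high, 16 mm thick, 30 mm long, centred at y = -54 and +56 mm, have inner faces at x = -33 and +33 mm: 3 mm to spare each side of the tile. The 80 mm between them is open for fingers. The jaw closes the -y end.
- stop_face (a point): Lower middle of the end stop's face, 75 mm from the pocket's centre in +y. The stop is a steel block 90 mm wide, 28 mm thick, 30 mm high above the bed.
- bar_mid (a point): Middle of the jig's round carrying bar, 18 mm thick, 268 mm above the board, along y, 196 mm over its two posts. It passes over the far side of the wheel, so that a tool pointing straight down cannot follow the crank all the way round; one tilted along the wheel's shaft, its closing line along the bar, can.
- jaw_face (a point): Lower middle of the jaw's pressing face, at bed height; y points to the tile and the stop. The jaw is a steel block 100 mm wide (x), 28 mm thick, 27 mm high, behind this face. When it holds a seated tile this point is at y = -75 mm of the pocket.
- jaw (a joint): Travel of the jaw in m towards the stop: 0 fully back, 0.045 when its face meets a tile that touches the stop (0.055 is its limit with no tile).
- wheel (a joint): Angle of the handwheel in rad, growing clockwise as seen by someone looking down on the wheel's face along its shaft; clockwise drives the jaw towards the stop, 24 mm a turn (jaw travel = wheel angle x 0.00382 m). It stays where it is left.
- wheel_hub (a point): Centre of the handwheel, a dark steel ring 124 mm across and 12 mm thick with three spokes; the point turns with it; 85 mm above the bed at the -y end of the jig. Its z axis is the shaft's outward direction, tilted 35 degrees from vertical towards the jig's -x side, where the robot is; its x axis points to the crank.
- crank_grip (a point): Where to grip the wheel's crank: a black round handle, 23 mm thick, that stands up from the ring parallel to the shaft and spins freely on its own pin, so that it can be held while it is led round. This point is on the handle's axis, 47 mm from the shaft's axis and 35 mm out from the wheel's plane; the handle spans 9 to 55 mm out. Turns with the wheel, z along the shaft outward.
- pail: Small wooden wash pail, 148 mm across, 100 mm high, a bystander. Origin: centre of its underside.
- soap_bottle: White pump bottle, 64 mm across, 169 mm high, a bystander. Origin: centre of its underside.
- mallet: Hammer lying on the board, a bystander. Handle towards its -x.
Mind the look-alikes: they are no part of the job. What is shaped like the tile but pink or purple is not meant.

How it is judged:
On the way:
1. the long tile lies flat and square in the pocket, let go, while the jaw is still back from it (x of tile in the frame of pocket between -0.005 and 0.005 m and z of tile in the frame of pocket between -0.003 and 0.003 m and angle between tile's own z axis and vertical below 0.05 rad and angle between the y axis of tile and the y axis of pocket, either way round below 0.06 rad and y of tile in the frame of pocket between -0.03 and 0.003 m and y of tile in the frame of jaw_face above 0.077 m and contact force between the fingers and tile below 0.1 N and linear speed of tile below 0.02 m/s), for 0.2 s.
At the end, for the whole second after the job is handed in: The long tile lies flat (within 3 mm of the bed, tilt under 0.05 rad) and square (within 0.06 rad, 5 mm sideways) between the cheeks, its end within 2.5 mm of the end stop, the jaw's face within 2 mm of its other end, tile and wheel at rest (x of tile in the frame of pocket between -0.005 and 0.005 m and z of tile in the frame of pocket between -0.003 and 0.003 m and angle between tile's own z axis and vertical below 0.05 rad and angle between the y axis of tile and the y axis of pocket, either way round below 0.06 rad and y of tile in the frame of pocket between -0.0025 and 0.002 m and y of tile in the frame of jaw_face between 0.072 and 0.077 m and linear speed of tile below 0.01 m/s and velocity of joint wheel between -0.1 and 0.1 rad/s); the robot touches nothing.
It fails at once if the offcut was moved by more than 30 mm (distance of offcut from where it was at the start of the episode above 0.03 m).
It fails at once if the pail was moved by more than 30 mm (distance of pail from where it was at the start of the episode above 0.03 m).
It fails at once if the soap bottle was moved by more than 30 mm (distance of soap_bottle from where it was at the start of the episode above 0.03 m).
It fails at once if the hammer was moved by more than 30 mm (distance of mallet from where it was at the start of the episode above 0.03 m).
It also fails if it takes over 62 s, if anything falls off the work surface, if the arm or the gripper's body presses on something with over 40 N, if the wrist force passes 120 N, or if a joint passes its speed limit or range.

## Working session

There is one attempt and no reset: what is moved stays moved. The work goes in short steps, Python scripts to look and compute and a tool call to move; the robot and the scene stay as the last step left them, time stands still between calls to the robot, and variables do not carry over. Pictures are saved under pics/ and viewed, at most 10 in all, crops included, and the job is handed in when it is done.

Besides the shell and the picture viewer there is one more tool, called after "Request:" as name(argument=value, ...), one argument or row to a line, values as JSON. carry_out: Moves the arm, as the interface text tells. Its arguments: {"type":"object","properties":{"rows":{"type":"string"},"claw":{"type":"number"},"force":{"type":"number"}},"required":["rows"]}

```bash
mkdir -p pics; ls; cat > h.py <<'E'
from station import *
import numpy as np, cv2
def ray(c,px):
    f=210/np.tan(np.radians(c['fov_y']/2)); M=np.array(c['world_to_cam']); R=M[:3,:3]; o=-R.T@M[:3,3]
    d=R.T@np.array([(px[0]-c['cx'])/f,-(px[1]-c['cy'])/f,-1]); return o,d/np.linalg.norm(d)
def onz(c,px,z):
    o,d=ray(c,px); return o+d*(z-o[2])/d[2]
def tri(c1,p1,c2,p2):
    o1,d1=ray(c1,p1);o2,d2=ray(c2,p2)
    A=np.stack([d1,-d2],1); s=np.linalg.lstsq(A,o2-o1,rcond=None)[0]
    a=o1+s[0]*d1;b=o2+s[1]*d2; return (a+b)/2,np.linalg.norm(a-b)
def proj(c,P):
    M=np.array(c['world_to_cam']);f=210/np.tan(np.radians(c['fov_y']/2));q=M[:3,:3]@P+M[:3,3]
    return np.array([c['cx']+f*q[0]/-q[2],c['cy']-f*q[1]/-q[2]])
E
python3 - <<'E'
from h import *
np.set_printoptions(precision=4,suppress=True)
s=read_camera('scene');t=read_camera('top')
for n,c in(('scene',s),('top',t)):
    cv2.imwrite(f'pics/{n}0.png',c['img']); print(n,[k for k in c],c['fov_y'],c['cx'],c['cy'],ray(c,(280,210)))
for th in ['tile','pocket','stop_face','bar_mid','jaw_face','wheel_hub','crank_grip','offcut','jig']:
    a=place_of('scene',th);b=place_of('top',th)
    print(th,[(np.round(x['centre'],1),round(x['confidence'],2)) for x in a],[(np.round(x['centre'],1),round(x['confidence'],2)) for x in b])
    if a and b: print('   ',*tri(s,a[0]['centre'],t,b[0]['centre']))
print(get_obs())
E
```

```text
pics
scene ['img', 'fov_y', 'cx', 'cy', 'world_to_cam'] 42.874378433181136 280.85324614490116 211.9583865986719 (array([1.2407, 0.8039, 1.1226]), array([-0.502 , -0.5393, -0.6761]))
top ['img', 'fov_y', 'cx', 'cy', 'world_to_cam'] 45.5151820538852 278.063605410408 202.47461951323785 (array([0.4278, 0.0404, 1.8891]), array([ 0.0427, -0.0014, -0.9991]))
tile [(array([345.7, 231.8]), 0.84), (array([449.8, 277.7]), 0.81), (array([423.4, 353.4]), 0.79), (array([375.8, 283.6]), 0.62)] [(array([206.7, 229.4]), 0.98), (array([258.3, 261.2]), 0.59), (array([178. , 276.7]), 0.57), (array([151.2, 213.9]), 0.57)]
    [0.4616 0.2584 0.196 ] 0.07488872715663211
pocket [(array([266.5, 231.2]), 0.8), (array([246.3, 223.9]), 0.67)] [(array([300.1, 205.8]), 0.72)]
    [ 0.5198 -0.0344  0.0259] 0.007748033243026412
stop_face [(array([267.8, 230.4]), 0.68), (array([284.4, 242.2]), 0.61)] [(array([280.3, 209. ]), 0.77), (array([361.7, 193.9]), 0.28)]
    [0.5263 0.0207 0.0723] 0.047229478670003655
bar_mid [(array([185.7, 139.3]), 0.86)] [(array([365.1, 180.6]), 0.75)]
    [ 0.5984 -0.2441  0.2795] 0.0221
[... 550 characters left out ...]
   [ 0.5791  0.3316 -0.002 ] 0.012129718856429054
jig [(array([246.6, 226.1]), 0.72)] [(array([313.7, 207.4]), 0.83)]
    [ 0.5251 -0.0963  0.0054] 0.021236975194201636
{'t': 1.0, 'q': array([-1.2101,  0.477 ,  0.0224,  1.5554, -0.0115,  1.1093, -0.0831]), 'joint_vel': array([-0.001 ,  0.0009, -0.0007,  0.0012, -0.0005, -0.0001,  0.0007]), 'joint_torque': array([  0.0002, -59.6328,   1.6061, -28.1545,   0.0124,   0.0015,
        -0.    ]), 'eef_pos': array([0.305 , 0.6022, 0.25  ]), 'tool_rot': array([-0.    ,  0.2323,  0.9727,  0.    ]), 'contact_force': array([-0.6388,  0.8705, -0.2403]), 'torque': array([-0.0084, -0.0118,  0.0162]), 'grasp_force': 0.0, 'gripper_width': 0.9986086484703173}
```

View pics/scene0.png

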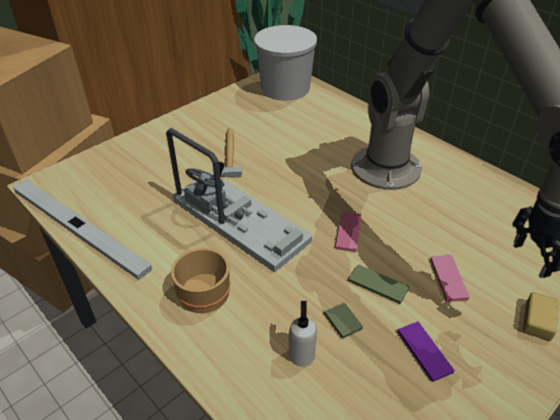

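View pics/top0.png

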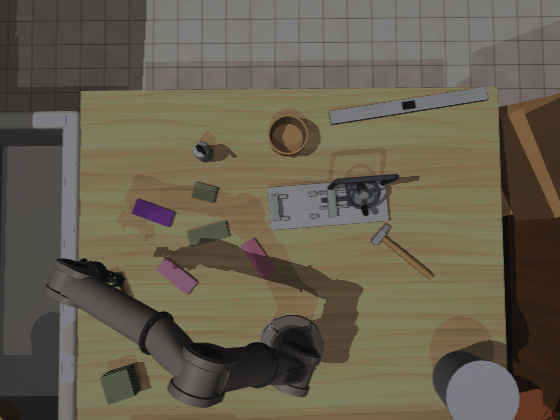

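The scene view shows the green tile at (378,283) and the offcut at (343,320). In the top view they are at (209,232) and (205,191), with the jig spanning (270..388, 180..228). Next I'll measure more finely.

```bash
python3 - <<'E'
from h import *
np.set_printoptions(precision=4,suppress=True)
s=read_camera('scene');t=read_camera('top')
for c,n,p in((s,'scene',(376,283)),(t,'top',(208,232))):
    o=[x for x in outline_of(n,'tile')]
    for x in o: print(n,x['centre'],x['confidence'],x['pixels'].sum())
    x=min(o,key=lambda x:np.linalg.norm(np.array(x['centre'])-p))
    m=x['pixels'].astype(np.uint8); k=cv2.findContours(m,0,1)[0]; k=max(k,key=cv2.contourArea)[:,0,:].astype(float)
    for z in (0,.015):
        P=np.array([onz(c,q,z)[:2] for q in k]); r=cv2.minAreaRect((P*1000).astype(np.float32)); print(z,r)
    a=place_of(n,'tile'); print([(np.round(x['centre'],1)) for x in a])
a=cv2.resize(s['img'][115:275,150:330],None,fx=4,fy=4,interpolation=2)[:600]
b=cv2.resize(t['img'][165:245,255:405],None,fx=5,fy=5,interpolation=2)
cv2.imwrite('pics/a.png',a);cv2.imwrite('pics/b.png',b);print(a.shape,b.shape)
E
```

```text
scene [377.1, 283.4] 0.95 1251
scene [448.8, 276.2] 0.91 1067
scene [347.4, 229.6] 0.69 786
scene [234.9, 213.7] 0.66 7385
scene [422.2, 349.4] 0.65 1547
0 ((415.1809997558594, 302.1315002441406), (77.92422485351562, 161.1488800048828), 15.518400192260742)
0.015 ((426.21051025390625, 308.83642578125), (76.88307189941406, 158.9956817626953), 15.518403053283691)
[array([422.4, 352.4]), array([375.5, 285.9]), array([242.5, 225.9]), array([453.5, 275.9])]
top [258.5, 256.1] 0.88 679
top [206.4, 234.2] 0.8 634
top [151.9, 215.5] 0.7 654
top [178.7, 275.8] 0.69 639
top [202.8, 191.0] 0.55 359
0 ((422.3455505371094, 308.6393127441406), (60.083126068115234, 152.44793701171875), 15.552416801452637)
0.015 ((422.3890380859375, 306.509521484375), (59.60602951049805, 151.23745727539062), 15.552440643310547)
[array([258.4, 254.8]), array([176.8, 276.5])]
(600, 720, 3) (400, 750, 3)
```

View pics/a.png

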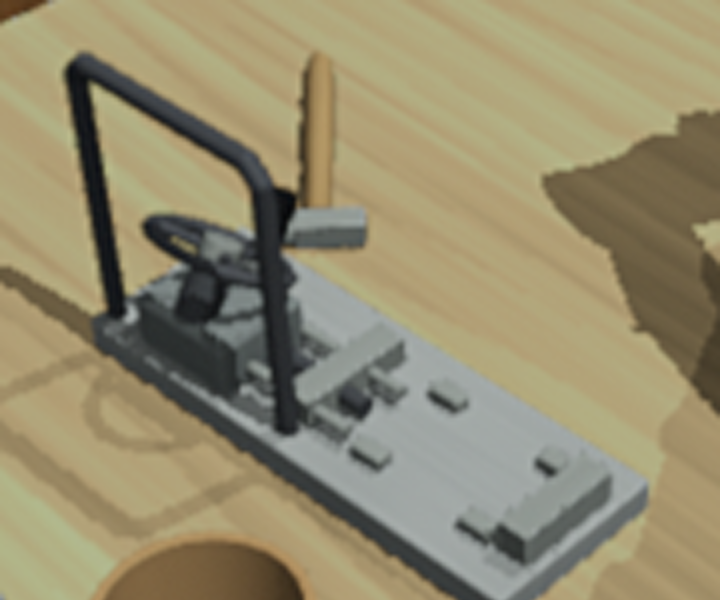

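View pics/b.png

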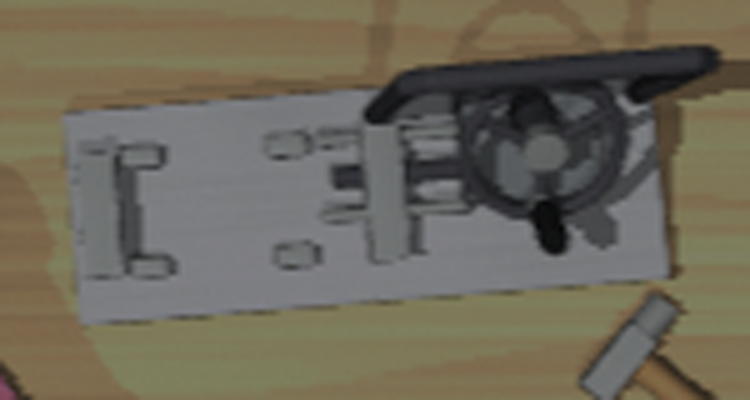

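The crops show the jig bed, the cheeks, the jaw, the stop, and the crank pointing to the robot's side (top crop (552,235), hub (545,152)). I'll fit the jig pose to the image edges in both views.

```bash
cat > fit.py <<'E'
from h import *
from scipy.optimize import least_squares
from scipy.ndimage import map_coordinates
def edges(c,segs,rng=4,sig=1.0):
    """segs: list of functions pose->(A,B); returns residual builder"""
    g=cv2.GaussianBlur(cv2.cvtColor(c['img'],6).astype(float),(0,0),sig)
    return g
def search(g,c,A,B,rng,n=25):
    a,b=proj(c,A),proj(c,B); t=b-a; L=np.linalg.norm(t); nrm=np.array([-t[1],t[0]])/L
    n=max(5,int(L/2)); f=np.linspace(.06,.94,n); out=[]
    d=np.arange(-rng,rng+.01,.25)
    for k in f:
        p=a+k*t; q=p[:,None]+nrm[:,None]*d
        v=map_coordinates(g,[q[1],q[0]],order=1,mode='nearest'); gr=np.abs(np.gradient(v,.25))
        i=gr.argmax()
        if gr[i]>4 and 0<i<len(d)-1: out.append((k,p+nrm*d[i]))
    return out
def fit(x0,cams,segfn,rngs=(6,4,2.5,2)):
    x=np.array(x0,float); G=[cv2.GaussianBlur(cv2.cvtColor(c['img'],6).astype(float),(0,0),.8) for c in cams]
    for r in rngs:
        S=segfn(x); obs=[]
        for ci,c in enumerate(cams):
            for si,(A,B,use) in enumerate(S):
                if ci in use:
                    for k,p in search(G[ci],c,A,B,r): obs.append((ci,si,p))
        def res(y):
            S=segfn(y); o=[]
            P={}
            for ci,si,p in obs:
                if (ci,si) not in P:
                    a,b=proj(cams[ci],S[si][0]),proj(cams[ci],S[si][1]);t=(b-a)/np.linalg.norm(b-a);P[ci,si]=(a,np.array([-t[1],t[0]]))
                a,n=P[ci,si]; o.append((p-a)@n)
            return np.array(o)
        s=least_squares(res,x,loss='soft_l1',f_scale=.4); x=s.x
    return x,np.sqrt(np.mean(s.fun**2)),len(obs)
def T(x,y,w): 
    c,s=np.cos(w),np.sin(w)
    return lambda p:np.array([x+c*p[0]-s*p[1],y+s*p[0]+c*p[1],p[2]])
def rect(f,x0,x1,y0,y1,z,use=(0,1)):
    P=[f((x0,y0,z)),f((x1,y0,z)),f((x1,y1,z)),f((x0,y1,z))]
    return [(P[i],P[(i+1)%4],use) for i in range(4)]
def jigsegs(v):
    f=T(*v[:3]); S=rect(f,-.08,.08,-.25,.19,.03); p=v[3]
    S+=rect(f,-.045,.045,p+.075,p+.103,.06)
    for cx in(-.041,.041):
        for cy in(-.054,.056): S+=rect(f,cx-.008,cx+.008,p+cy-.015,p+cy+.015,.043)
    return S
def tilesegs(v): return rect(T(*v[:3]),-.03,.03,-.075,.075,v[3])
E
python3 - <<'E'
from fit import *
np.set_printoptions(precision=4,suppress=True)
s=read_camera('scene');t=read_camera('top')
np.save
px=lambda u,v:(255+u/5-.4,165+v/5-.4)
a,b,c=[onz(t,px(*q),.03) for q in((82,325),(66,113),(668,275))]
print('corners',a,b,c,np.linalg.norm(a-b),np.linalg.norm(a-c))
d=(a-c)/np.linalg.norm(a-c); w=np.arctan2(-d[0],d[1]); o=(b+c)/2-d*(-.03); print(w,o)
for p0 in(.07,.08):
  for cams in([s,t],[t],[s]):
    x,r,n=fit([o[0],o[1],w,p0],cams,jigsegs); print(len(cams),x,r,n)
P0=np.array([.4224,.3065,np.radians(15.5)])
for cams in([s,t],[t],[s]): print('tile',*fit(list(P0)+[.015],cams,tilesegs))
E
```

```text
corners [0.4347 0.0718 0.03  ] [0.5926 0.0828 0.03  ] [ 0.4689 -0.3633  0.03  ] 0.15823997091762707 0.4364053556579131
0.07832421892355833 [ 0.5284 -0.1103  0.03  ]
2 [ 0.5283 -0.1095  0.0809  0.0785] 0.713860315821419 390
1 [ 0.5285 -0.1079  0.084   0.0759] 0.7468164864505255 204
1 [ 0.5357 -0.1134  0.1281  0.0829] 0.9346454328469427 164
2 [ 0.5283 -0.1095  0.0813  0.0786] 0.7317100042203761 392
1 [ 0.5285 -0.1079  0.0826  0.0775] 0.734549562281666 204
1 [ 0.5361 -0.1145  0.1299  0.0852] 0.9164862791407207 168
tile [0.4257 0.3064 0.2674 0.0065] 0.8438600185748468 104
tile [0.4242 0.2911 0.2576 0.1158] 0.5962774964870146 56
tile [0.4621 0.3297 0.2672 0.0587] 0.6293935357427326 64
```

```bash
python3 - <<'E'
from fit import *
np.set_printoptions(precision=4,suppress=True)
s=read_camera('scene');t=read_camera('top')
tz=lambda v:tilesegs([*v,.015])
for cams in([s,t],[t],[s]): print('tile',*fit([.4224,.3065,.27],cams,tz))
x,_,_=fit([.5284,-.11,.08,.0785],[t],jigsegs)
def draw(c,S,k,x0,y0,w,h):
    im=cv2.resize(c['img'][y0:y0+h,x0:x0+w],None,fx=k,fy=k,interpolation=2)
    for A,B,_ in S:
        a,b=[tuple(int(v) for v in ((proj(c,q)-[x0,y0]+.5)*k)) for q in(A,B)]; cv2.line(im,a,b,(0,0,255),1)
    return im
A=draw(s,jigsegs(x)+tz([.4224,.3065,.27]),3,165,150,260,160)[:,:790];B=draw(t,jigsegs(x),5,255,165,150,80)
B=cv2.copyMakeBorder(B[40:340],0,0,0,max(0,780-750),0); 
im=np.zeros((480+120,780,3),np.uint8); im[:480]=A[:480,:780]
cv2.imwrite('pics/o.png',im[:480]); cv2.imwrite('pics/o2.png',B)
E
```

```text
tile [0.4273 0.3081 0.2274] 1.0519979511227067 106
tile [0.4251 0.3044 0.2443] 0.8288152261556448 54
tile [0.4318 0.3098 0.2771] 0.8059303634154431 57
```

View pics/o.png

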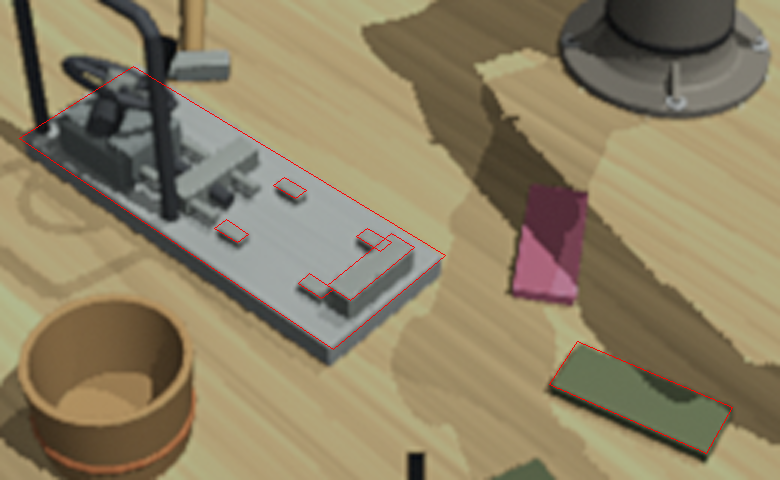

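The overlay agrees in both views. The jig is at about (0.528, -0.110) with yaw 0.081, and the pocket is at about (0.522, -0.031), which matches the network's 26 mm high estimate. The tile is at about (0.4255, 0.3065) with yaw 0.268. I'm moving above the tile.

Request:
carry_out(
  rows="20 -49 0 -8; 20 -49 0 -8; 20 -49 0 -8; 20 -49 0 -8; 20 -50 0 -8; 20 -50 0 -7.7; 0 0 -50 0; 0 0 -50 0; 0 0 -50 0; 0 0 0 0",
  claw=85,
  force=40,
)

```text
t: 2.75
eef_pos: [0.4229, 0.3044, 0.0973]
tool_rot: [-0.001, 0.606, 0.796, -0.004]
contact_force: [-0.6, -0.6, -0.2]
gripper_width: 0.997
grasp_force: 0.0
```

Request:
carry_out(
  rows="0 0 -35 0; 0 0 -25 0; 0 0 -10 0; 0 0 -4 0; 0 0 0 0; 0 0 0 0",
)

```text
t: 3.5
eef_pos: [0.4255, 0.3066, 0.027]
tool_rot: [0.0, 0.606, 0.796, 0.001]
contact_force: [-0.7, 0.0, -0.1]
gripper_width: 0.996
grasp_force: 0.0
```

Request:
carry_out(
  rows="0 0 0 0; 0 0 0 0; 0 0 0 0; 0 0 0 0; 0 0 0 0; 0 0 0 0",
  claw=50,
  force=50,
)

```text
t: 4.25
eef_pos: [0.4249, 0.3063, 0.0269]
tool_rot: [-0.0, 0.606, 0.796, 0.0]
contact_force: [-2.9, -1.5, 12.1]
gripper_width: 0.673
grasp_force: 50.7
```

Request:
carry_out(
  rows="0 0 20 0; 0 0 40 0; 0 0 40 0; 14 -50 0 -2; 14 -50 0 -2; 14 -50 0 -2; 14 -50 0 -2; 14 -50 0 -2; 14 -50 0 -0.8; 14 -50 0 0",
)

```text
t: 5.5
eef_pos: [0.5228, -0.0453, 0.1258]
tool_rot: [-0.0, 0.678, 0.735, -0.0]
contact_force: [1.7, 0.1, -3.0]
gripper_width: 0.666
grasp_force: 54.4
```

Request:
carry_out(
  rows="0 0 -20 0; 0 0 -20 0; 0 0 0 0; 0 0 0 0",
)

```text
t: 6.0
eef_pos: [0.5231, -0.0437, 0.0864]
tool_rot: [0.0, 0.678, 0.735, 0.0]
contact_force: [-0.5, 0.3, -2.5]
gripper_width: 0.664
grasp_force: 54.6
```

```bash
python3 - <<'E'
from fit import *
np.set_printoptions(precision=4,suppress=True)
s=read_camera('scene');t=read_camera('top');o=get_obs()
print({k:o[k] for k in('t','eef_pos','tool_rot','contact_force','gripper_width','grasp_force')})
def grid(c,x0,y0,w,h,k): return cv2.resize(c['img'][y0:y0+h,x0:x0+w],None,fx=k,fy=k,interpolation=2)
A=grid(s,200,150,140,120,4);B=grid(t,255,165,100,75,4)
im=np.zeros((480,560+240,3),np.uint8); im[:,:560]=A; im[:180,560:]=cv2.resize(B,(240,180))
cv2.imwrite('pics/p.png',im);
np.savez('hov.npz',s=s['img'],t=t['img'])
E
```

```text
{'t': 6.1, 'eef_pos': array([ 0.5235, -0.0437,  0.0868]), 'tool_rot': array([0.0004, 0.6778, 0.7353, 0.0005]), 'contact_force': array([ 0.3498, -0.3957, -2.1459]), 'gripper_width': 0.662074076485309, 'grasp_force': 54.61095929145813}
```

View pics/p.png

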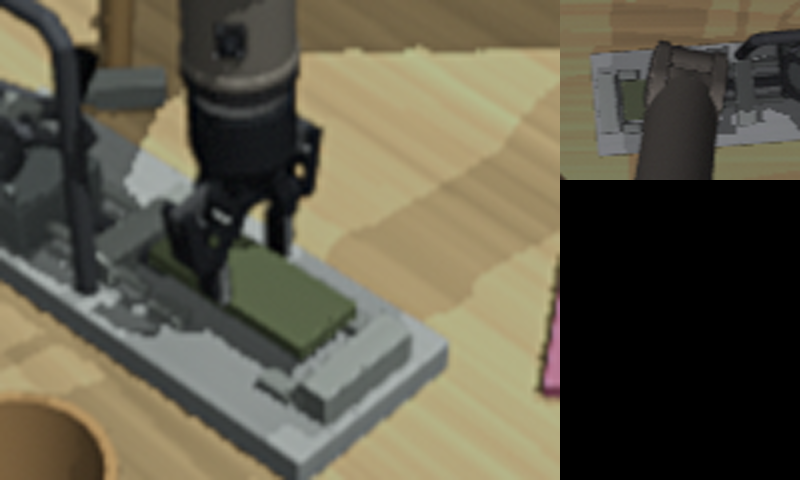

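The tile hangs level over the pocket with its end at about (330,330), just short of the stop. Before descending I'll check the sideways alignment in the same images.

```bash
python3 - <<'E'
from fit import *
np.set_printoptions(precision=4,suppress=True)
s=read_camera('scene');t=read_camera('top')
def seg(v):
    f=T(v[0],v[1],.0813); z=.0749
    E=[(f((.03,.02,z)),f((.03,.075,z)),(0,1)),(f((-.03,.02,z)),f((-.03,.075,z)),(0,1)),(f((-.03,.075,z)),f((.03,.075,z)),(0,1))]
    return E
def cheek(v):
    f=T(v[0],v[1],.0813);p=v[2]; S=rect(f,-.045,.045,p+.075,p+.103,.06)+rect(f,-.08,.08,-.25,.19,.03)[2:3]
    S+=[(f((-.08,.0,.03)),f((-.08,.19,.03)),(0,1)),(f((.08,.03,.03)),f((.08,.19,.03)),(0,1))]
    return S
for n,cams in(('both',[s,t]),('top',[t]),('scene',[s])):
    print(n,'tile',*fit([.5233,-.0437],cams,seg,(3,2,2)))
    x,r,k=fit([.5283,-.1095,.0785],cams,cheek,(3,2,2)); print('   jig',x,r,k,'pocket',T(x[0],x[1],.0813)((0,x[2],0)))
E
```

```text
both tile [ 0.5243 -0.0399] 0.6351859348561446 31
   jig [ 0.5285 -0.1097  0.0793] 0.5162297136894379 133 pocket [ 0.5221 -0.0307  0.    ]
top tile [ 0.5251 -0.0295] 0.5281337406873844 17
   jig [ 0.5279 -0.1126  0.083 ] 0.6812806391943436 51 pocket [ 0.5212 -0.0299  0.    ]
scene tile [ 0.5239 -0.0398] 0.3177345036731654 22
   jig [ 0.5288 -0.1094  0.0787] 0.38338532935482283 83 pocket [ 0.5224 -0.0309  0.    ]
```

Sideways error is about +1 mm, so I correct by -1 mm and descend.

Request:
carry_out(
  rows="-1 0 -6 0; 0 0 -6 0; 0 0 -6 0; 0 0 -6 0; 0 0 -3 0; 0 0 0 0; 0 0 0 0",
)

```text
t: 7.08
eef_pos: [0.5221, -0.0438, 0.0592]
tool_rot: [0.0, 0.678, 0.735, 0.0]
contact_force: [0.3, 0.6, -3.2]
gripper_width: 0.665
grasp_force: 54.6
```

Request:
carry_out(
  rows="0 0 -2 0; 0 0 0 0; 0 0 0 0",
)

```text
t: 7.45
eef_pos: [0.5223, -0.0438, 0.0572]
tool_rot: [0.0, 0.678, 0.735, 0.0]
contact_force: [-0.7, -0.3, -1.1]
gripper_width: 0.672
grasp_force: 55.0
```

Request:
carry_out(
  rows="0 0 0 0; 0 0 0 0; 0 0 0 0; 0 0 0 0; 0 0 4 0; 0 0 10 0; 0 0 30 0; 0 0 40 0; 0 0 0 0",
  claw=84,
)

```text
t: 8.57
eef_pos: [0.5242, -0.044, 0.1443]
tool_rot: [0.002, 0.678, 0.735, 0.002]
contact_force: [-0.1, 0.1, -0.1]
gripper_width: 0.988
grasp_force: 0.0
```

```bash
python3 - <<'E'
from fit import *
np.set_printoptions(precision=4,suppress=True)
s=read_camera('scene');t=read_camera('top')
def seg(v):
    f=T(*v[:3]); z=.045
    return rect(f,-.03,.03,-.075,.075,z)
for n,cams in(('both',[s,t]),('scene',[s])):
    x,r,k=fit([.523,-.042,.081],cams,seg,(3,2,2)); d=x[:2]-[.5222,-.0308]; c,q=np.cos(.0813),np.sin(.0813)
    print(n,x,r,k,'in pocket',c*d[0]+q*d[1],-q*d[0]+c*d[1])
for th in['wheel_hub','crank_grip','bar_mid']:
    a=place_of('scene',th);b=place_of('top',th)
    for x in a[:2]:
        for y in b[:2]: print(th,np.round(x['confidence'],2),np.round(y['confidence'],2),*tri(s,x['centre'],t,y['centre']))
A=cv2.resize(s['img'][135:255,165:315],None,fx=5,fy=5,interpolation=2)
cv2.imwrite('pics/q.png',A)
E
```

```text
both [ 0.5273 -0.0407  0.1093] 0.9998085476988381 74 in pocket 0.004298148110814335 -0.010289629418732602
scene [ 0.5266 -0.0413  0.1334] 0.9172871509908691 50 in pocket 0.0035207078144496307 -0.010795384848792132
wheel_hub 0.94 0.56 [ 0.5585 -0.254   0.1335] 0.011998975236660955
crank_grip 0.93 0.7 [ 0.5001 -0.2737  0.1124] 0.011598566515636448
crank_grip 0.93 0.32 [0.7149 0.206  0.5062] 0.1825364397009963
crank_grip 0.73 0.7 [ 0.4771 -0.2757 -0.0907] 0.10387335632826544
crank_grip 0.73 0.32 [0.7129 0.2322 0.3994] 0.14209436297139125
bar_mid 0.73 0.71 [ 0.5687 -0.2184 -0.0339] 0.1915289996072477
bar_mid 0.62 0.71 [ 0.6058 -0.2437  0.278 ] 0.01656431684033201
```

View pics/q.png

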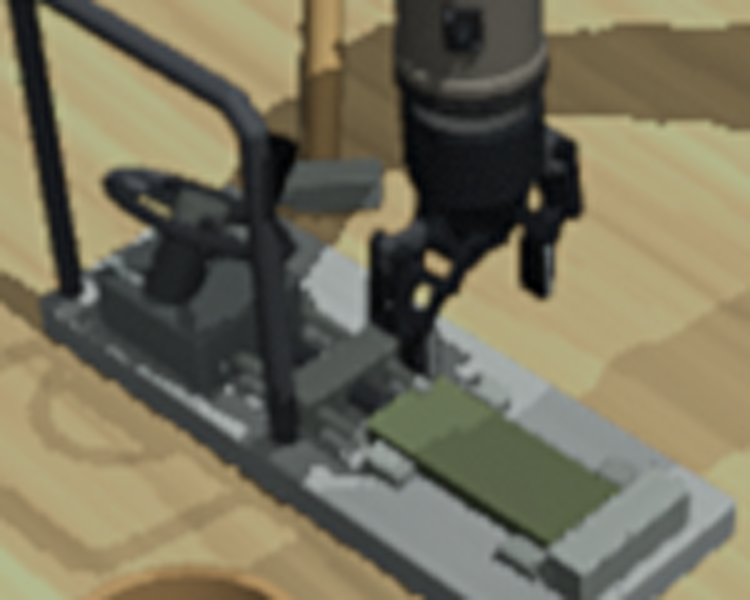

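The tile lies flat between the cheeks, just off the stop. Next I'll find the wheel's geometry in the first, unobstructed pictures.

```bash
cat > wh.py <<'E'
from fit import *
from scipy.optimize import differential_evolution
s=read_camera('scene');t=read_camera('top')
J=T(.5284,-.1096,.0813); a=np.radians(35)
u=np.array([-np.cos(a),0,-np.sin(a)]);v=np.array([0,1,0]);n=np.array([-np.sin(a),0,np.cos(a)])
def pt(h,th,r,k): return J(h+r*(np.cos(th)*u+np.sin(th)*v)+k*n)
def sample(g,c,pts):
    q=np.array([proj(c,p) for p in pts]); return map_coordinates(g,[q[:,1],q[:,0]],order=1,mode='nearest')
E
python3 - <<'E'
from wh import *
np.set_printoptions(precision=4,suppress=True)
gs=[cv2.cvtColor(cv2.imread(f'pics/{k}0.png'),6).astype(float) for k in('scene','top')]
C=[s,t]; TH=np.linspace(0,2*np.pi,60,endpoint=False)
def cost(x,w=(1,1)):
    h=np.array(x)
    v_=0
    for g,c,wt in zip(gs,C,w):
        if not wt: continue
        on=sample(g,c,[pt(h,th,r,.0) for th in TH for r in(.055,)])
        out=sample(g,c,[pt(h,th,.0675,.0) for th in TH]); inn=sample(g,c,[pt(h,th,.044,.0) for th in TH])
        v_+=wt*(np.median(on)*2+on.mean()-np.median(out)-out.mean()*.5-np.median(inn)*.5)
    return v_
for w in((1,1),(1,0),(0,1)):
    r=differential_evolution(cost,[(-.01,.045),(-.17,-.12),(.105,.125)] if w==(1,1) else [(-.01,.045),(-.17,-.12),(.1145,.1155)],args=(w,),seed=1,maxiter=40); print(w,r.x,r.fun)
# bar: dark along segment y -+80 at z .268
def bar(x,w):
    v_=0
    for g,c,wt in zip(gs,C,w):
        L=[J(np.array([x[0],x[1]+k,.268])) for k in np.linspace(-.075,.075,40)]
        v_+=wt*(sample(g,c,L).mean()*2-sum(np.minimum(sample(g,c,[p+np.array([e,0,0]) for p in L]),120).mean() for e in(.02,-.02)))
    return v_
for w in((1,1),(1,0),(0,1)):
    r=differential_evolution(bar,[(.02,.1),(-.2,-.12)],args=(w,),seed=1,maxiter=40); print('bar',w,r.x,r.fun)
E
```

```text
(1, 1) [ 0.0172 -0.1519  0.1114] -42.089934774276706
(1, 0) [ 0.0148 -0.1589  0.1152] -39.15048927845622
(0, 1) [ 0.018  -0.151   0.1147] -4.723984404004362
bar (1, 1) [ 0.0626 -0.12  ] -212.04289508348546
bar (1, 0) [ 0.0624 -0.1203] -153.4773395659949
bar (0, 1) [ 0.0494 -0.1994] -105.68443964720899
```

```bash
python3 - <<'E'
from wh import *
np.set_printoptions(precision=4,suppress=True)
gs=[cv2.cvtColor(cv2.imread(f'pics/{k}0.png'),6).astype(float) for k in('scene','top')]
h=np.array([.017,-.150,.115])
inv=lambda P:np.array([(P[0]-.5284)*np.cos(.0813)+(P[1]+.1096)*np.sin(.0813),-(P[0]-.5284)*np.sin(.0813)+(P[1]+.1096)*np.cos(.0813),P[2]])
for q in((366.6,178.2),(365.1,180.6)): print('bar',inv(onz(t,q,.268)))
for w in(0,1):
    best=[]
    for th in np.radians(np.arange(-60,61,2)):
        L=[pt(h,th,.047,k) for k in np.linspace(.015,.052,15)]; best.append((sample(gs[w],[s,t][w],L).mean(),np.degrees(th)))
    print(sorted(best)[:6])
print('grip pts',[(d,pt(h,np.radians(d),.047,.038)) for d in(-10,0,10)])
print('net crank',inv(np.array([.5001,-.26,.1192])))
E
```

```text
bar [ 0.0591 -0.1397  0.268 ]
bar [ 0.0517 -0.1341  0.268 ]
[(np.float64(21.7964878151705), np.float64(8.0)), (np.float64(22.32508893288018), np.float64(10.0)), (np.float64(23.83784083780192), np.float64(6.000000000000001)), (np.float64(26.594319412724875), np.float64(4.0)), (np.float64(27.177941503313015), np.float64(12.000000000000002)), (np.float64(29.196075618487832), np.float64(2.0))]
[(np.float64(16.531487427278385), np.float64(-6.000000000000001)), (np.float64(16.62652019131364), np.float64(0.0)), (np.float64(16.703183177614317), np.float64(-4.0)), (np.float64(16.783634328180256), np.float64(2.0)), (np.float64(16.85111137011687), np.float64(-2.0)), (np.float64(17.019123870754516), np.float64(4.0))]
grip pts [(-10, array([ 0.4987, -0.2707,  0.1196])), (0, array([ 0.4974, -0.2626,  0.1192])), (10, array([ 0.4973, -0.2544,  0.1196]))]
net crank [-0.0404 -0.1476  0.1192]
```

The wheel hub is at jig (0.017, -0.150, 0.115), the crank angle is about 3°, and the bar is about 41 mm beyond the hub. I'm moving above the crank with the closing line along the bar.

Request:
carry_out(
  rows="-30 0 40 10; -30 -24 19 10; -10 -32 0 10; 0 -32 0 10; 0 -32 0 10; 0 -32 0 10; 0 -32 0 10; 13 -16 0 10; 30 -16 0 10; 0 0 0 0",
  claw=85,
)

```text
t: 10.42
eef_pos: [0.4966, -0.2609, 0.1999]
tool_rot: [0.001, -0.041, 0.999, -0.0]
contact_force: [0.0, 0.3, 1.1]
gripper_width: 0.993
grasp_force: 0.0
```

```bash
python3 - <<'E'
from wh import *
np.set_printoptions(precision=4,suppress=True)
o=get_obs();print(o['t'],o['eef_pos'],o['tool_rot'],o['q'])
gs=[cv2.cvtColor(c['img'],6).astype(float) for c in(s,t)]
A=cv2.resize(s['img'][105:225,150:300],None,fx=5,fy=5,interpolation=2)
cv2.imwrite('pics/r.png',A)
E
```

```text
10.525 [ 0.4945 -0.2597  0.1996] [-0.0006 -0.0395  0.9992  0.0002] [ 0.1719  0.3466  0.2489  1.9013 -0.1063  0.9075  2.1222]
```

View pics/r.png

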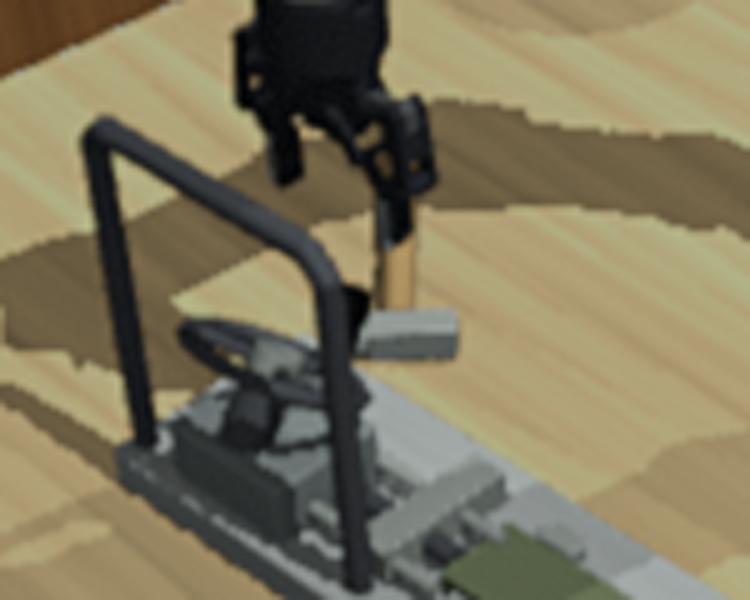

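The open gripper hangs above the crank handle (350,310), with a finger on each side. I descend and grip.

Request:
carry_out(
  rows="0 0 -25 0; 0 0 -25 0; 0 0 -17 0; 0 0 -10 0; 0 0 0 0",
)

```text
t: 11.15
eef_pos: [0.4946, -0.2596, 0.1227]
tool_rot: [-0.0, -0.04, 0.999, 0.0]
contact_force: [0.6, 0.5, 0.6]
gripper_width: 0.998
grasp_force: 0.0
```

Request:
carry_out(
  rows="0 0 0 0; 0 0 0 0; 0 0 0 0; 0 0 0 0; 0 0 0 0; 0 0 0 0; 0 0 0 0; 0 0 0 0",
  claw=10,
  force=60,
)

```text
t: 12.15
eef_pos: [0.4951, -0.2602, 0.1236]
tool_rot: [0.0, -0.04, 0.999, -0.0]
contact_force: [-2.0, -0.6, 6.0]
gripper_width: 0.247
grasp_force: 58.7
```

```bash
cat > path.py <<'E'
import sys,numpy as np
h=np.array([.017,-.150,.115]);a=np.radians(35);w=.0813
def tcp(d,k=.042,X=-.009):
    th=np.radians(d); p=np.array([-.047*np.cos(a)*np.cos(th)-k*np.sin(a),.047*np.sin(th),-.047*np.sin(a)*np.cos(th)+k*np.cos(a)])
    # at the far side stay at X, at the handle's tip height
    p[0]=min(p[0],X); p=p+h; c,s=np.cos(w),np.sin(w)
    return np.array([c*p[0]-s*p[1]+.5284,s*p[0]+c*p[1]-.1096,p[2]])
def table(ds,ks):
    P=np.array([tcp(d,k) for d,k in zip(ds,ks)]); print(np.round(P[0],4),np.round(P[-1],4))
    print('; '.join(f'{x:g} {y:g} {z:g} 0' for x,y,z in np.round(np.diff(np.round(P*1000),axis=0),1)))
E
python3 -c "
from path import *
for A,B in((3,73),(73,143)):
  d=np.linspace(A,B,9);table(d,np.interp(d,[0,80,140],[.042,.042,.048]))
d=np.linspace(143,217,8);table(d,[.048]*8)
d=np.linspace(217,367,10);table(d,np.interp(d,[217,280],[.048,.042]))
"
```

```text
[ 0.495  -0.2604  0.1225] [ 0.5186 -0.2158  0.1415]
0 7 1 0; 1 7 1 0; 2 6 2 0; 3 7 2 0; 3 5 3 0; 5 5 3 0; 4 4 4 0; 6 3 4 0
[ 0.5186 -0.2158  0.1415] [ 0.5463 -0.2303  0.1758]
5 2 4 0; 5 1 4 0; 6 0 5 0; 5 -1 5 0; 5 -3 5 0; 0 -3 4 0; 1 -5 4 0; 0 -5 3 0
[ 0.5463 -0.2303  0.1758] [ 0.5509 -0.2866  0.1758]
1 -8 2 0; 1 -8 2 0; 0 -8 1 0; 1 -9 0 0; 1 -8 -1 0; 0 -8 -2 0; 1 -8 -2 0
[ 0.5509 -0.2866  0.1758] [ 0.495  -0.2571  0.1226]
1 -9 -7 0; -4 -7 -8 0; -9 -3 -9 0; -11 0 -9 0; -11 4 -7 0; -9 8 -6 0; -7 11 -5 0; -5 12 -2 0; -1 14 0 0
```

Handle gripped. I'll shift the pads 7 mm back, so the handle sits near their front edge and leaves room to the bar.

Request:
carry_out(
  rows="0 0 0 0; 0 0 0 0; -4 0 0 0; -3 -1 0 0; 0 0 0 0",
  claw=32,
)

```text
t: 12.78
eef_pos: [0.4875, -0.261, 0.123]
tool_rot: [-0.0, -0.04, 0.999, 0.0]
contact_force: [0.6, -0.2, 0.4]
gripper_width: 0.378
grasp_force: 0.0
```

Request:
carry_out(
  rows="0 0 0 0; 0 0 0 0; 0 0 0 0; 0 0 0 0; 0 0 0 0",
  claw=10,
  force=70,
)

```text
t: 13.4
eef_pos: [0.4879, -0.2609, 0.1232]
tool_rot: [-0.0, -0.04, 0.999, 0.0]
contact_force: [-2.3, 1.0, 6.3]
gripper_width: 0.244
grasp_force: 68.4
```

Request:
carry_out(
  rows="0 7 1 0; 1 7 1 0; 2 6 2 0; 3 7 2 0; 3 5 3 0; 5 5 3 0; 4 4 4 0; 6 3 4 0; 0 0 0 0",
)

```text
t: 14.52
eef_pos: [0.5133, -0.2162, 0.1434]
tool_rot: [0.001, -0.041, 0.999, -0.0]
contact_force: [4.3, -0.5, -3.8]
gripper_width: 0.241
grasp_force: 69.6
```

```bash
cat >> path.py <<'E'
def tab2(ds,ks,off=-.0075,X=-.009):
    P=np.array([tcp(d,k,9) for d,k in zip(ds,ks)]); c,s=np.cos(w),np.sin(w)
    for i,d in enumerate(ds):
        j=-.047*np.cos(a)*np.cos(np.radians(d))-ks[i]*np.sin(a)
        e=min(off,X-j); P[i]+=[c*e,s*e,0]
    print(np.round(P[0],4),np.round(P[-1],4))
    print('; '.join(f'{x:g} {y:g} {z:g} 0' for x,y,z in np.diff(np.round(P*1000),axis=0)))
E
python3 -c "
from path import *
d=np.linspace(73,138,9);tab2(d,np.interp(d,[80,138],[.042,.050]))
d=np.linspace(138,222,9);tab2(d,[.050]*9)
d=np.linspace(222,363,11);tab2(d,np.interp(d,[222,280],[.050,.042]))
"
```

```text
[ 0.5112 -0.2164  0.1415] [ 0.546  -0.2271  0.176 ]
5 2 3 0; 5 0 5 0; 5 0 5 0; 5 0 4 0; 4 -2 5 0; 5 -3 4 0; 4 -4 4 0; 2 -4 4 0
[ 0.546  -0.2271  0.176 ] [ 0.5511 -0.2898  0.176 ]
1 -7 3 0; 0 -8 2 0; 1 -8 1 0; 1 -8 1 0; 0 -9 -1 0; 1 -8 -1 0; 1 -8 -2 0; 0 -7 -3 0
[ 0.5511 -0.2898  0.176 ] [ 0.4875 -0.261   0.1225]
-4 -8 -7 0; -7 -5 -7 0; -8 -4 -8 0; -8 0 -8 0; -9 2 -7 0; -9 5 -6 0; -7 8 -4 0; -6 9 -4 0; -4 11 -2 0; -1 11 -1 0
```

Request:
carry_out(
  rows="5 2 3 0; 5 0 5 0; 5 0 5 0; 5 0 4 0; 4 -2 5 0; 5 -3 4 0; 4 -4 4 0; 2 -4 4 0; 0 0 0 0",
)

```text
t: 15.65
eef_pos: [0.55, -0.2255, 0.1713]
tool_rot: [0.001, -0.042, 0.999, 0.0]
contact_force: [30.5, -7.7, -55.9]
gripper_width: 0.239
grasp_force: 70.3
```

The force lies along the handle's axis, so it is only the pads sliding up the handle, and the bar is not touched. I'll open a little and push through the far arc.

Request:
carry_out(
  rows="0 0 0 0; 0 0 0 0; 0 0 0 0",
  claw=30,
)

```text
t: 16.02
eef_pos: [0.5468, -0.2279, 0.1778]
tool_rot: [0.0, -0.04, 0.999, 0.0]
contact_force: [-0.6, 0.6, 0.1]
gripper_width: 0.353
grasp_force: 0.0
```

Request:
carry_out(
  rows="1 -7 3 0; 0 -8 2 0; 1 -8 1 0; 1 -8 1 0; 0 0 0 0",
)

```text
t: 16.65
eef_pos: [0.5498, -0.2606, 0.1842]
tool_rot: [0.0, -0.039, 0.999, -0.001]
contact_force: [0.3, -0.1, 0.1]
gripper_width: 0.348
grasp_force: 0.0
```

Request:
carry_out(
  rows="0 -9 -1 0; 1 -8 -1 0; 1 -8 -2 0; 0 -7 -3 0; 0 -4 0 0; 0 0 0 0",
)

```text
t: 17.4
eef_pos: [0.5525, -0.2956, 0.1772]
tool_rot: [0.001, -0.04, 0.999, -0.001]
contact_force: [0.7, -0.2, -0.8]
gripper_width: 0.353
grasp_force: 0.0
```

```bash
python3 - <<'E'
from wh import *
o=get_obs();print(o['t'],o['eef_pos'],o['contact_force'])
for n,c in(('scene',s),('top',t)):
    for k in('crank_grip','jaw_face'):
        print(n,k,[(np.round(x['centre'],1),round(x['confidence'],2)) for x in place_of(n,k)])
h=np.array([.017,-.15,.115])
for d in(135,150,180,220): print(d,[np.round(proj(c,pt(h,np.radians(d),.047,.035)),1) for c in(s,t)])
p=T(.5284,-.1096,.0813)
for j in(0,.006,.012,.0145): print(j,[np.round(proj(c,p((0,.0788-.12+j,.03))),1) for c in(s,t)])
A=cv2.resize(s['img'][105:225,150:300],None,fx=5,fy=5,interpolation=2)
cv2.imwrite('pics/u.png',A)
E
```

```text
17.5 [ 0.55243661 -0.29518266  0.17728953] [-0.51417921  0.22294816  0.59439605]
scene crank_grip [(array([195.2, 160.8]), 0.57)]
scene jaw_face [(array([299.5, 355.9]), 0.73), (array([244.3, 220.1]), 0.56)]
top crank_grip [(array([374.5, 187.8]), 0.77)]
top jaw_face []
135 [array([209.1, 171. ]), array([355.7, 192. ])]
150 [array([205.1, 169.4]), array([358.5, 189.9])]
180 [array([198.2, 165.9]), array([365.3, 187.7])]
220 [array([193.9, 162. ]), array([374. , 189.7])]
0 [array([236.3, 212.3]), array([330.7, 203.1])]
0.006 [array([237.7, 213.2]), array([329.1, 203.2])]
0.012 [array([239.1, 214.2]), array([327.4, 203.3])]
0.0145 [array([239.7, 214.5]), array([326.8, 203.4])]
```

View pics/u.png

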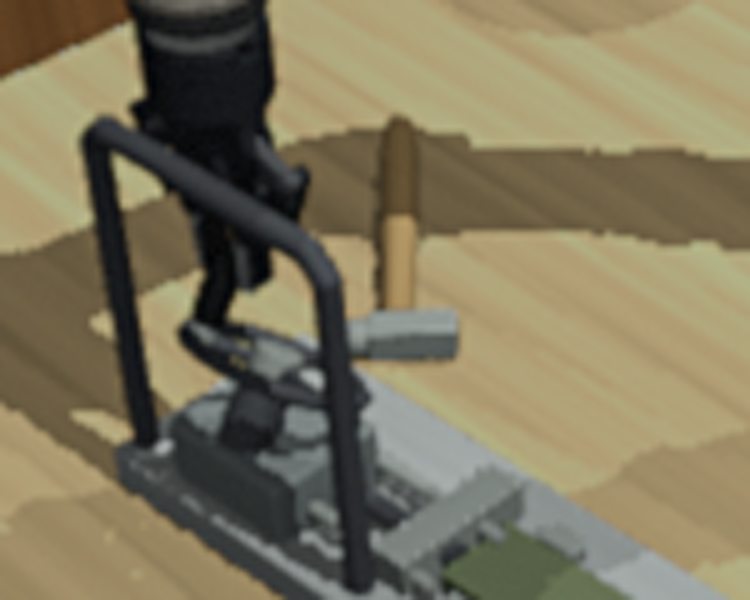

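The crank is at about 220° (scene crop (215,300), between the fingers), the bar is clear, and the jaw has moved forward. I'll regrip and lead it round the near side.

Request:
carry_out(
  rows="-3 0 -5 0; 0 0 0 0",
)

```text
t: 17.95
eef_pos: [0.5483, -0.2947, 0.1714]
tool_rot: [-0.001, -0.04, 0.999, 0.0]
contact_force: [0.5, -0.5, 0.8]
gripper_width: 0.352
grasp_force: 0.0
```

Request:
carry_out(
  rows="0 0 0 0; 0 0 0 0; 0 0 0 0; 0 0 0 0; 0 0 0 0",
  claw=10,
)

```text
t: 18.58
eef_pos: [0.5481, -0.2943, 0.1717]
tool_rot: [-0.001, -0.04, 0.999, 0.001]
contact_force: [-4.5, 3.2, 1.4]
gripper_width: 0.22
grasp_force: 68.2
```

```bash
python3 -c "
from path import *
d=np.linspace(230,363,11);tab2(d,np.interp(d,[225,363],[.050,.042]))
d=np.linspace(363,498,11);tab2(d,np.interp(d,[360,498],[.042,.050]))
"
```

```text
[ 0.5492 -0.2945  0.173 ] [ 0.4875 -0.261   0.1225]
-6 -6 -6 0; -8 -4 -6 0; -8 -2 -7 0; -9 0 -7 0; -8 3 -6 0; -7 6 -6 0; -7 7 -5 0; -4 9 -4 0; -3 10 -2 0; -1 11 -2 0
[ 0.4874 -0.261   0.1226] [ 0.546  -0.2271  0.176 ]
1 11 1 0; 2 10 3 0; 4 10 5 0; 6 7 5 0; 7 6 7 0; 8 3 7 0; 9 0 7 0; 9 -2 6 0; 8 -4 7 0; 5 -7 5 0
```

Request:
carry_out(
  rows="-6 -6 -6 0; -8 -4 -6 0; -8 -2 -7 0; -9 0 -7 0; -8 3 -6 0; -7 6 -6 0; -7 7 -5 0; -4 9 -4 0; -3 10 -2 0; -1 11 -2 0",
)

```text
t: 19.82
eef_pos: [0.4818, -0.267, 0.1254]
tool_rot: [-0.003, -0.037, 0.999, -0.002]
contact_force: [-35.6, -4.3, 62.2]
gripper_width: 0.231
grasp_force: 75.2
```

Request:
carry_out(
  rows="0 0 0 0",
)

```text
t: 19.95
eef_pos: [0.4817, -0.2658, 0.1255]
tool_rot: [-0.004, -0.037, 0.999, -0.001]
contact_force: [-33.9, -0.9, 55.8]
gripper_width: 0.226
grasp_force: 75.2
```

```bash
python3 - <<'E'
from wh import *
o=get_obs();print(o['t'],o['eef_pos'],o['contact_force'])
for n in('scene','top'):
    for k in('crank_grip','jaw_face'):
        print(n,k,[(np.round(x['centre'],1),round(x['confidence'],2)) for x in place_of(n,k)])
h=np.array([.017,-.15,.115])
for d in(-60,-30,0): print(d,[np.round(proj(c,pt(h,np.radians(d),.047,.035)),1) for c in(s,t)])
E
```

```text
20.05 [ 0.48171328 -0.26605308  0.12546933] [-34.79855249  -0.85993229  56.79644817]
scene crank_grip [(array([220.1, 168.2]), 0.9)]
scene jaw_face [(array([246.3, 216.4]), 0.85), (array([285.5, 244.2]), 0.48)]
top crank_grip [(array([363.3, 178.7]), 0.72), (array([366.7, 211. ]), 0.59)]
top jaw_face [(array([322.6, 203.7]), 0.49), (array([203.9, 191.8]), 0.47)]
-60 [array([205. , 162.2]), array([376.5, 204. ])]
-30 [array([212.6, 165. ]), array([371.5, 208.6])]
0 [array([219.2, 168.3]), array([364.9, 210.7])]
```

A full turn is done; the network sees the crank at about 0°. I'll regrip higher on the handle, then go on.

Request:
carry_out(
  rows="0 0 0 0; 0 0 0 0; -1 0 4 0; 0 0 0 0",
  claw=32,
)

```text
t: 20.75
eef_pos: [0.4874, -0.2608, 0.1251]
tool_rot: [0.0, -0.041, 0.999, -0.0]
contact_force: [-0.6, -0.6, 0.5]
gripper_width: 0.377
grasp_force: 0.5
```

Request:
carry_out(
  rows="0 0 0 0; 0 0 0 0; 0 0 0 0; 0 0 0 0; 0 0 0 0",
  claw=10,
)

```text
t: 21.38
eef_pos: [0.4871, -0.2611, 0.1253]
tool_rot: [0.0, -0.04, 0.999, -0.0]
contact_force: [-2.2, -2.1, 4.9]
gripper_width: 0.244
grasp_force: 68.3
```

```bash
python3 -c "
from path import *
d=np.linspace(362,498,11);tab2(d,np.interp(d,[360,498],[.047,.050]))
"
```

```text
[ 0.4847 -0.262   0.1266] [ 0.546  -0.2271  0.176 ]
0 11 1 0; 2 11 2 0; 5 9 4 0; 6 8 6 0; 8 5 6 0; 8 4 6 0; 9 0 7 0; 9 -2 6 0; 8 -4 6 0; 6 -7 5 0
```

Request:
carry_out(
  rows="0 11 1 0; 2 11 2 0; 5 9 4 0; 6 8 6 0; 8 5 6 0; 8 4 6 0; 9 0 7 0; 9 -2 6 0; 7 -4 6 0; 5 -7 5 0",
)

```text
t: 22.62
eef_pos: [0.5471, -0.223, 0.17]
tool_rot: [-0.0, -0.042, 0.999, 0.001]
contact_force: [18.4, -2.6, -37.4]
gripper_width: 0.238
grasp_force: 69.6
```

Request:
carry_out(
  rows="0 0 0 0; 0 0 0 0; 0 0 0 0; 0 0 0 0",
  claw=30,
)

```text
t: 23.12
eef_pos: [0.5458, -0.2255, 0.1743]
tool_rot: [0.0, -0.041, 0.999, 0.0]
contact_force: [1.0, 0.8, 0.4]
gripper_width: 0.351
grasp_force: 0.0
```

Request:
carry_out(
  rows="1 -7 3 0; 0 -8 2 0; 1 -8 1 0; 1 -8 1 0; 0 -9 -1 0; 1 -8 -1 0; 0 -8 -3 0; -1 -7 -5 0; -1 -4 -2 0; 0 0 0 0",
)

```text
t: 24.38
eef_pos: [0.5477, -0.2931, 0.1688]
tool_rot: [-0.0, -0.04, 0.999, 0.0]
contact_force: [0.2, -0.0, 0.7]
gripper_width: 0.35
grasp_force: 0.0
```

Request:
carry_out(
  rows="0 0 0 0; 0 0 0 0; 0 0 0 0; 0 0 0 0; 0 0 0 0",
  claw=10,
)

```text
t: 25.0
eef_pos: [0.548, -0.2927, 0.1691]
tool_rot: [0.0, -0.041, 0.999, 0.0]
contact_force: [-0.1, 0.6, 0.6]
gripper_width: 0.118
grasp_force: 0.0
```

```bash
python3 - <<'E'
from wh import *
o=get_obs();print(o['t'],o['eef_pos'],o['contact_force'])
for n in('scene','top'):
    for k in('crank_grip','jaw_face'):
        print(n,k,[(np.round(x['centre'],1),round(x['confidence'],2)) for x in place_of(n,k)])
h=np.array([.017,-.15,.115])
for d in(180,210,230): print(d,[np.round(proj(c,pt(h,np.radians(d),.047,.035)),1) for c in(s,t)])
E
python3 -c "
from path import *
d=np.linspace(230,318,9);tab2(d,np.interp(d,[225,363],[.050,.048]))
"
```

```text
25.1 [ 0.54797184 -0.29277983  0.16901605] [ 0.08315976 -0.0428457  -0.59276819]
scene crank_grip []
scene jaw_face [(array([249.5, 220. ]), 0.76), (array([270.1, 234.8]), 0.28)]
top crank_grip [(array([356.4, 194.1]), 0.59)]
top jaw_face [(array([320.7, 205.8]), 0.52)]
180 [array([198.2, 165.9]), array([365.3, 187.7])]
210 [array([194.3, 162.8]), array([372.1, 188.7])]
230 [array([193.9, 161.4]), array([375.6, 191. ])]
[ 0.5491 -0.2945  0.1732] [ 0.4963 -0.2943  0.1348]
-5 -5 -4 0; -7 -4 -5 0; -7 -3 -5 0; -7 -1 -6 0; -7 1 -5 0; -7 3 -5 0; -7 4 -4 0; -6 6 -4 0
```

The fingers closed on nothing: the crank was left behind at about 130° (top view (356,194)). I'll lift clear, open, and look again.

Request:
carry_out(
  rows="-20 0 20 0; -30 0 40 0; -30 0 20 0; 0 0 0 0",
  claw=60,
)

```text
t: 25.8
eef_pos: [0.4668, -0.294, 0.251]
tool_rot: [0.001, -0.039, 0.999, -0.001]
contact_force: [-0.6, 0.1, -0.0]
gripper_width: 0.702
grasp_force: 0.0
```

```bash
python3 - <<'E'
from wh import *
o=get_obs();print(o['t'],o['eef_pos'],o['contact_force'])
for n in('scene','top'):
    for k in('crank_grip','jaw_face'):
        print(n,k,[(np.round(x['centre'],1),round(x['confidence'],2)) for x in place_of(n,k)])
h=np.array([.017,-.15,.115])
for d in(100,120,130,140,150): print(d,[np.round(proj(c,pt(h,np.radians(d),.047,.035)),1) for c in(s,t)])
gs=[cv2.cvtColor(c['img'],6).astype(float) for c in(s,t)]
for w in(0,1):
    b=[]
    for d in range(90,180,5):
        L=[pt(h,np.radians(d),.047,k) for k in np.linspace(.015,.052,15)]; b.append((round(sample(gs[w],[s,t][w],L).mean()),d))
    print(b)
A=cv2.resize(s['img'][115:215,160:260],(390,390),interpolation=2);B=cv2.resize(t['img'][165:245,320:400],(390,390),interpolation=2)
cv2.imwrite('pics/v.png',np.hstack([A,B]))
E
```

```text
25.9 [ 0.46833603 -0.29262464  0.24908679] [ 1.10132804  0.54516879 -0.80499437]
scene crank_grip [(array([214.2, 171.4]), 0.57)]
scene jaw_face [(array([245.8, 219.1]), 0.86)]
top crank_grip [(array([278.3, 206.7]), 0.65), (array([354.7, 190.4]), 0.58)]
top jaw_face [(array([317.6, 203.8]), 0.54)]
100 [array([217.8, 173.5]), array([351.9, 198.5])]
120 [array([213.1, 172.3]), array([353.5, 194.6])]
130 [array([210.5, 171.5]), array([354.9, 192.8])]
140 [array([207.8, 170.5]), array([356.6, 191.3])]
150 [array([205.1, 169.4]), array([358.5, 189.9])]
[(91, 90), (81, 95), (64, 100), (47, 105), (40, 110), (40, 115), (27, 120), (18, 125), (18, 130), (16, 135), (15, 140), (78, 145), (137, 150), (137, 155), (131, 160), (127, 165), (129, 170), (132, 175)]
[(36, 90), (39, 95), (40, 100), (39, 105), (35, 110), (26, 115), (17, 120), (15, 125), (15, 130), (15, 135), (13, 140), (15, 145), (19, 150), (22, 155), (29, 160), (38, 165), (36, 170), (30, 175)]
```

View pics/v.png

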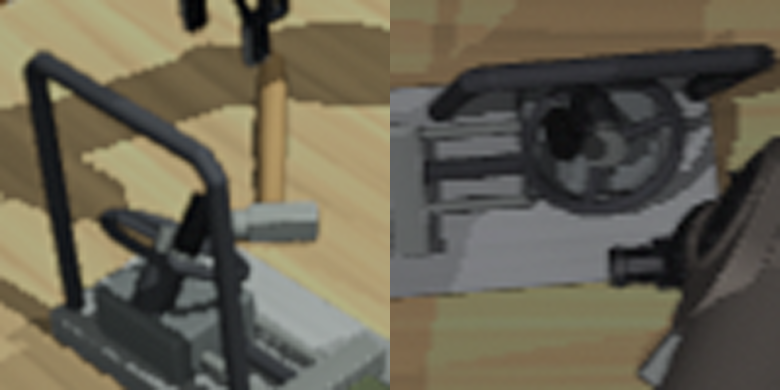

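The crank stands at about 132° (left crop (190,235)), and nothing else is disturbed. I'm regripping it there.

Request:
carry_out(
  rows="16 35 -25 0; 16 34 -24 0; 15 0 -9 0; 16 0 -9 0; 15 0 -7 0; 0 0 0 0; 0 0 0 0",
)

```text
t: 26.98
eef_pos: [0.5457, -0.2245, 0.1752]
tool_rot: [-0.0, -0.04, 0.999, -0.0]
contact_force: [-0.7, 0.8, -0.7]
gripper_width: 0.704
grasp_force: 0.0
```

Request:
carry_out(
  rows="0 0 0 0; 0 0 0 0; 0 0 0 0; 0 0 0 0; 0 0 0 0; 0 0 0 0",
  claw=10,
)

```text
t: 27.72
eef_pos: [0.5457, -0.2236, 0.1757]
tool_rot: [-0.0, -0.04, 0.999, 0.0]
contact_force: [-2.3, 1.0, 5.7]
gripper_width: 0.232
grasp_force: 68.3
```

Request:
carry_out(
  rows="2 -2 1 0; 2 -2 1 0; 1 -3 1 0; 1 -3 1 0; 0 0 0 0",
)

```text
t: 28.35
eef_pos: [0.5508, -0.2294, 0.179]
tool_rot: [-0.002, -0.042, 0.999, 0.003]
contact_force: [-6.5, 11.2, 8.3]
gripper_width: 0.23
grasp_force: 68.8
```

Request:
carry_out(
  rows="0 0 0 0; 0 0 0 0; 0 0 1 0",
  claw=28,
)

```text
t: 28.72
eef_pos: [0.5519, -0.2303, 0.1794]
tool_rot: [-0.001, -0.042, 0.999, 0.002]
contact_force: [1.0, 7.6, -3.1]
gripper_width: 0.329
grasp_force: 3.4
```

Request:
carry_out(
  rows="1 -6 2 0; 0 -6 1 0; 1 -6 1 0; 0 0 0 0",
)

```text
t: 29.22
eef_pos: [0.5545, -0.2385, 0.1809]
tool_rot: [-0.003, -0.045, 0.999, 0.008]
contact_force: [1.4, 27.3, -5.9]
gripper_width: 0.33
grasp_force: 13.4
```

```bash
python3 - <<'E'
from wh import *
o=get_obs();print(o['t'],o['eef_pos'],o['contact_force'])
for n in('scene','top'):
    print(n,[(np.round(x['centre'],1),round(x['confidence'],2)) for x in place_of(n,'crank_grip')])
h=np.array([.017,-.15,.115])
for d in(130,140,150,160,170,180): print(d,[np.round(proj(c,pt(h,np.radians(d),.047,.035)),1) for c in(s,t)])
E
```

```text
29.325 [ 0.55443749 -0.23840515  0.18093599] [ 1.18437769 26.37843537 -5.47008454]
scene [(array([203.9, 171.9]), 0.61)]
top [(array([357.8, 192.9]), 0.51)]
130 [array([210.5, 171.5]), array([354.9, 192.8])]
140 [array([207.8, 170.5]), array([356.6, 191.3])]
150 [array([205.1, 169.4]), array([358.5, 189.9])]
160 [array([202.6, 168.3]), array([360.7, 188.9])]
170 [array([200.2, 167.1]), array([363. , 188.1])]
180 [array([198.2, 165.9]), array([365.3, 187.7])]
```

```bash
python3 - <<'E'
from wh import *
np.set_printoptions(precision=4,suppress=True)
inv=lambda P:np.array([(P[0]-.5222)*np.cos(.0813)+(P[1]+.0308)*np.sin(.0813),-(P[0]-.5222)*np.sin(.0813)+(P[1]+.0308)*np.cos(.0813)])
for n,c in(('scene',s),('top',t)):
    m=cv2.inRange(cv2.cvtColor(c['img'],40),(30,45,25),(75,255,200)); 
    cc=cv2.connectedComponentsWithStats(m)
    q0=proj(c,np.array([.5222,-.035,.045])); k=[i for i in range(1,cc[0]) if cc[2][i][4]>60]
    i=min(k,key=lambda i:np.linalg.norm(cc[3][i]-q0)); co=np.argwhere(cc[1]==i)[:,::-1].astype(float)
    P=np.array([inv(onz(c,p,.045)) for p in co]); r=cv2.minAreaRect((P*1000).astype(np.float32)); print(n,len(co),r)
    for y in(-30,-10,10,30):
        pass
    print([(np.round(x['centre'],1),round(x['confidence'],2)) for x in place_of(n,'jaw_face')])
    for j in(.025,.03,.033,.036,.04): print(j,np.round(proj(c,J(np.array([0,.0788-.12+j,.03]))),1),end=' ')
    print()
E
```

```text
scene 729 ((3.3493309020996094, -5.309638977050781), (137.4638214111328, 65.22486877441406), 89.75830078125)
[(array([242.8, 218.2]), 0.6), (array([284.7, 241.9]), 0.25)]
0.025 [242.2 216.1] 0.03 [243.3 216.9] 0.033 [244.1 217.4] 0.036 [244.8 217.8] 0.04 [245.7 218.4] 
top 613 ((0.7296123504638672, 0.7454299926757812), (145.7052459716797, 58.056270599365234), 89.35456848144531)
[(array([320.3, 203.7]), 0.54)]
0.025 [324.  203.7] 0.03 [322.6 203.8] 0.033 [321.8 203.8] 0.036 [321.  203.9] 0.04 [320. 204.]
```

The tile now seems to lie at the stop (top view: y about +0.7 mm), and the wheel resists firmly. The jaw may have started partly forward, so I'll fit the jaw, tile and stop positions.

```bash
cat > chk.py <<'E'
from wh import *
np.set_printoptions(precision=4,suppress=True)
def Jp(p): return J(np.array(p)+[0,.0788,0])
def prof(g,c,z,xs,ys): return np.mean([sample(g,c,[Jp((x,y,z)) for y in ys]) for x in xs],0)
def fitjaw(g_,C_):
    out=[]
    for nm,im,c in zip(('scene','top'),g_,C_):
        g=cv2.GaussianBlur(im.astype(float),(0,0),.6)
        best=[]
        ys=np.arange(-.15,-.06,.0005)
        # jaw top (z .057), outboard part clear of the tile
        p=prof(g,c,.057,np.r_[np.linspace(-.047,-.034,6)],ys); d=np.gradient(p)
        w=28*2; sc=[(abs(d[i+w])+abs(d[i]),ys[i+w]) for i in range(len(ys)-w)]
        sc.sort(reverse=True); out.append((nm,[(round(a,1),round(b,4)) for a,b in sc[:4]]))
    return out
E
python3 - <<'E'
from chk import *
g0=[cv2.cvtColor(cv2.imread(f'pics/{k}0.png'),6) for k in('scene','top')]
g1=[cv2.cvtColor(c['img'],6) for c in(s,t)]
print('jaw front in pocket y, start',fitjaw(g0,[s,t])); print('now',fitjaw(g1,[s,t]))
# tile ends by green excess along y, z=.045
for nm,c in(('scene',s),('top',t)):
    im=cv2.GaussianBlur(c['img'],(0,0),.5).astype(float); e=im[:,:,1]-.5*im[:,:,0]-.5*im[:,:,2]
    ys=np.arange(-.11,.10,.001); p=prof(e,c,.045,np.linspace(-.02,.02,9),ys); hi=np.percentile(p,80); lo=np.percentile(p,5); m=p>(hi+lo)/2
    print(nm,'tile',ys[m].min(),ys[m].max(),hi,lo)
    sg=prof(cv2.cvtColor(c['img'],6).astype(float),c,.06,np.linspace(-.04,.04,9),np.arange(.05,.12,.002)); print(np.round(sg).astype(int))
E
```

```text
jaw front in pocket y, start [('scene', [(np.float64(3.9), np.float64(-0.107)), (np.float64(3.9), np.float64(-0.1075)), (np.float64(3.7), np.float64(-0.108)), (np.float64(3.6), np.float64(-0.1065))]), ('top', [(np.float64(4.6), np.float64(-0.073)), (np.float64(4.4), np.float64(-0.0735)), (np.float64(4.4), np.float64(-0.0725)), (np.float64(4.2), np.float64(-0.1025))])]
now [('scene', [(np.float64(3.7), np.float64(-0.074)), (np.float64(3.6), np.float64(-0.0755)), (np.float64(3.6), np.float64(-0.0735)), (np.float64(3.6), np.float64(-0.0745))]), ('top', [(np.float64(4.5), np.float64(-0.073)), (np.float64(4.5), np.float64(-0.0735)), (np.float64(4.4), np.float64(-0.074)), (np.float64(4.4), np.float64(-0.0745))])]
scene tile -0.07299999999999997 0.06400000000000015 20.733951836617972 5.157968587891395
[123 121 119 118 117 118 117 117 116 116 115 119 129 142 149 151 150 149
 149 149 150 150 151 152 152 148 135 116 104 101 102 104 106 109 121]
top tile -0.07199999999999997 0.07200000000000016 12.169467869368567 0.8859010987904399
[ 86  86  86  85  85  84  84  83  80  72  63  54  58  78  96 108 113 113
 113 113 113 113 113 114 114 114 115 116 117 115 114 113 113 115 116]
```

The jaw face went from y = -107 to -74 mm, and the tile spans about -73 to +73 mm, so it is clamped snug. I'll let go of the crank and retreat.

Request:
carry_out(
  rows="0 4 0 0; 0 0 0 0; 0 5 0 0; 0 0 0 0; 0 0 0 0",
  claw=60,
)

```text
t: 30.35
eef_pos: [0.5539, -0.2438, 0.1844]
tool_rot: [0.0, -0.04, 0.999, -0.0]
contact_force: [-0.4, 1.2, -0.4]
gripper_width: 0.704
grasp_force: 0.0
```

Request:
carry_out(
  rows="-15 3 0 0; -20 0 5 0; -30 0 20 0; -40 0 40 0; -30 0 40 0; 0 0 0 0; 0 0 0 0; 0 0 0 0",
)

```text
t: 31.35
eef_pos: [0.4189, -0.2393, 0.2877]
tool_rot: [-0.001, -0.041, 0.999, 0.0]
contact_force: [-1.3, -0.3, 0.3]
gripper_width: 0.701
grasp_force: 0.0
```

```bash
python3 - <<'E'
from chk import *
o=get_obs();print(o['t'],o['eef_pos'],o['contact_force'])
g1=[cv2.cvtColor(c['img'],6) for c in(s,t)]
print(fitjaw(g1,[s,t]))
for nm,c in(('scene',s),('top',t)):
    im=cv2.GaussianBlur(c['img'],(0,0),.5).astype(float); e=im[:,:,1]-.5*im[:,:,0]-.5*im[:,:,2]
    ys=np.arange(-.11,.10,.001); p=prof(e,c,.045,np.linspace(-.02,.02,9),ys); hi=np.percentile(p,80); lo=np.percentile(p,5); m=p>(hi+lo)/2
    print(nm,'tile y',ys[m].min(),ys[m].max())
    xs=np.arange(-.05,.05,.001)
    for yy in((-.03,.0),(.01,.04)):
        p=np.mean([sample(e,c,[Jp((x,y,.045)) for x in xs]) for y in np.linspace(*yy,7)],0); m=p>(p.max()+p.min())/2; print('  x',xs[m].min(),xs[m].max())
    print([(np.round(x['centre'],1),round(x['confidence'],2)) for x in place_of(n if 0 else nm,'crank_grip')])
E
```

```text
31.45 [ 0.419  -0.2394  0.2879] [ 0.0381 -0.5553  0.7093]
[('scene', [(np.float64(2.9), np.float64(-0.0745)), (np.float64(2.9), np.float64(-0.074)), (np.float64(2.8), np.float64(-0.075)), (np.float64(2.7), np.float64(-0.0755))]), ('top', [(np.float64(4.4), np.float64(-0.073)), (np.float64(4.4), np.float64(-0.0735)), (np.float64(4.3), np.float64(-0.0725)), (np.float64(4.3), np.float64(-0.074))])]
scene tile y -0.07399999999999997 0.06400000000000015
  x -0.027999999999999983 0.03200000000000007
  x -0.027999999999999983 0.03200000000000007
[(array([210.3, 174. ]), 0.82)]
top tile y -0.07299999999999997 0.07200000000000016
  x -0.027999999999999983 0.03000000000000007
  x -0.027999999999999983 0.03000000000000007
[(array([358.9, 192.1]), 0.69), (array([362.4, 181.5]), 0.28)]
```

```bash
python3 -c "
from station import *
print(hand_in())"
```

```text
the job is handed in; nothing more can be done
None
```

I handed the job in at about 31 s: the long tile lies flat in the pocket, clamped by the jaw against the end stop by my camera measurements and the wheel's firm resistance, with the robot clear; hand-in returned no verdict.

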